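# Wake and zero the scale, then open the braced jar

## Task

I am about to weigh out some stain remover: wake the scale by pressing its green key fully down and letting it up, then zero it in the same way with its orange key; keep off the grey key between them and leave the scoop standing on the pan. Then slide or set the square jar fully home between the jaws of the grey jar holder, flat on the worktop, so that it cannot turn, and unscrew its tight blue lid there, stopping as soon as the thread lets go. Finish holding the lid level in the gripper, clear of the jar and just above its mouth (two or three centimetres), with the jar still home in the holder and the other things undisturbed.

Things in the scene. Friction and masses are not known exactly. Their poses are not given: they have to be found in the camera images.
- scale: flat white digital scale, fixed to the worktop, 200 (x) x 150 (y) x 29 mm; origin under its centre. Its front (-x side) carries a grey-green display and, 80 mm in front of the centre, the three round keys; the steel pan (126 x 138 mm, top 28.5 mm up) fills the rest and carries the scoop
- key_green_top (a point): centre of the top of the green key, the scale's left one (46 mm to +y of the middle key in the scale's frame); a round key 19 mm wide, its top 28.5 mm above the worktop and 6.5 mm above the case
- key_grey_top (a point): centre of the top of the grey middle key, same size; not to be pressed
- key_orange_top (a point): centre of the top of the orange key, the scale's right one, 46 mm to -y of the middle key, same size
- key_green (a joint): travel of the green key: 0 up, 0.004 m fully down; counts as pressed beyond 0.003. A spring of about 1.5 N at first and 4.3 N at the end brings it back
- key_grey (a joint): travel of the grey key, same spring and travel
- key_orange (a joint): travel of the orange key, same spring and travel
- holder: grey U, 41 mm high, fixed to the worktop by suction feet with red levers, open to its own -x (roughly the robot). Rubber-lined jaws 68 mm apart; back wall 33.5 mm to +x of the origin; jaws reach 46 mm to -x, a flared lead-in (mouth 95 mm wide) 66 mm. No floor: the jar stands on the worktop. 104 mm wide, 178 mm over the 20 mm high feet. Origin on the worktop between the jaws
- holder_seat (a point): point on the worktop where the centre of the jar's underside comes when the jar is fully home against the back wall (1.5 mm to +x of the holder's origin); x points into the holder, away from its mouth. The jar's four sides are alike, so any of them may face the back wall
- jar: square white plastic wide-mouth jar, 64 x 64 mm, body 60 mm high, shoulder to 68 mm (31 mm from the axis), then a round neck; rim 92 mm above the underside; about 0.55 kg. Origin at the centre of its underside, z up, x and y square to its sides. Unless braced it turns on the worktop with its lid
- jar_mouth (a point): centre of the jar's rim, 92 mm above its underside
- lid: round blue ribbed screw lid, 64 mm wide, 18 mm high; origin at the centre of its lower edge, 80 mm above the jar's underside when tight, as at the start. Three-lug right-hand thread: anticlockwise from above loosens; it rises 2.3 mm, is free after 65 degrees relative to the jar and lifts straight off from there to 100 degrees. A sprung seal makes it stiff, 0.2 N m at first; it can carry the jar
- lid_top (a point): centre of the lid's top, 18 mm above its lower edge
- lid_mark (a point): point on the side of the lid, 31.5 mm from its axis along the lid's own x; at the start that x is parallel to the jar's x
- scoop_w: white measuring scoop, loose on the scale's pan, cup 62 mm wide, 41 mm high, handle; 126 mm long; origin under the middle of its length. Bystander
- cream: low round cream pot, 50 x 28 mm. Bystander
- spool: thread spool with dark thread, 31 x 48 mm. Bystander
- brush: white nail brush, 30 x 85 x 23 mm. Bystander
- spray: green window-spray bottle with a trigger, 58 x 123 x 267 mm. Bystander
Not all that is in view belongs to the job. There is more than one size of the lid; the one meant has the size given above.

How it is judged:
On the way, in this order (a step that is already met when the one before it is completed fails the run):
1. the green key is pressed fully down (value of joint key_green above 0.003 m and value of joint key_orange below 0.001 m), for 0.05 s.
2. the green key is up again and the orange key is pressed fully down (value of joint key_orange above 0.003 m and value of joint key_green below 0.001 m), for 0.05 s.
3. the jar stands fully home in the holder, its lid still tight, both keys up (x of jar in the frame of holder_seat between -0.006 and 0.004 m and y of jar in the frame of holder_seat between -0.004 and 0.004 m and height (world z) of jar below 0.003 m and angle between jar's own z axis and vertical below 0.05 rad and value of joint each of key_green, key_orange below 0.001 m and z of lid in the frame of jar below 0.082 m and y of lid_mark in the frame of jar below 0.0108 m), for 0.2 s.
4. the lid is unscrewed (more than 55 degrees) on the jar, which stays home in the holder (x of jar in the frame of holder_seat between -0.006 and 0.004 m and y of jar in the frame of holder_seat between -0.004 and 0.004 m and height (world z) of jar below 0.003 m and angle between jar's own z axis and vertical below 0.05 rad and x of lid_mark in the frame of jar below 0.018 m and y of lid_mark in the frame of jar above 0.01 m and z of lid in the frame of jar below 0.092 m), for 0.05 s.
At the end, for the whole second after the job is handed in: Jar flat on the worktop, home in the holder (at most 6 mm short, 4 mm sideways), at rest; both keys up; gripper still holding the lid, at rest, level within 8 degrees, lower edge 8 to 53 mm above the rim, axis within 15 mm of the mouth, not touching the jar (x of jar in the frame of holder_seat between -0.006 and 0.004 m and y of jar in the frame of holder_seat between -0.004 and 0.004 m and height (world z) of jar below 0.003 m and angle between jar's own z axis and vertical below 0.05 rad and value of joint each of key_green, key_orange below 0.001 m and z of lid in the frame of jar between 0.1 and 0.145 m and horizontal distance between lid and jar_mouth below 0.015 m and angle between lid's own z axis and vertical below 0.15 rad and contact force between the fingers and lid above 3 N and contact force between lid and jar below 0.05 N and linear speed of lid below 0.03 m/s and linear speed of jar below 0.02 m/s); the arm keeps its last pose, push and grip.
It fails at once if the grey key is pressed, or green and orange are down together (value of joint key_grey above 0.002 m or value of joint each of key_green, key_orange above 0.002 m).
It fails at once if the lid is unscrewed by more than 30 degrees while it is on a jar that is not home in the holder or is pulled up out of it (y of lid_mark in the frame of jar above 0.0158 m and z of lid in the frame of jar below 0.092 m and (x of jar in the frame of holder_seat below -0.012 m or y of jar in the frame of holder_seat above 0.008 m or y of jar in the frame of holder_seat below -0.008 m or height (world z) of jar above 0.006 m)).
It fails at once if the lid is turned on past 115 degrees on the jar though the thread has let go (x of lid_mark in the frame of jar below -0.0133 m and z of lid in the frame of jar below 0.092 m).
It fails at once if the jar is tipped by more than 20 degrees (angle between jar's own z axis and vertical above 0.35 rad).
It fails at once if a bystander (scoop, cream pot, spool, nail brush, spray bottle) is moved by more than 20 mm (distance of any of scoop_w, cream, spool, brush, spray from where it was at the start of the episode above 0.02 m).
It also fails if it takes over 58 s, if anything falls off the work surface, if the arm or the gripper's body presses on something with over 40 N, if the wrist force passes 120 N, or if a joint passes its speed limit or range.

## Robot

A 6-joint arm with a two-finger parallel gripper is mounted at the origin on a cart in front of the work surface, level with it; the furniture and walls round the work are solid. World frame = base frame: x ahead of the robot, y to its left, z up, the work surface at z = 0. Lengths are in m, angles in rad, forces in N, time in s.
With the tool pointing down it reaches from about 0.275 to 0.725 m from the base axis. Payload 5.6 kg.
Tool frame: the origin (TCP) lies at the very end of the fingers, on their centre line; the grasp point (between the pads) lies 19 mm behind it (grip_depth is the distance from the TCP to the grasp point, in m); z points along the fingers, x is the direction in which the jaws open and shut, and the axes are right-handed (so a half turn about z gives the same grasp; the last joint's range is limited). The gripper opens to 85 mm and grips with 20 to 120 N. Pads are 22 mm wide; open, the fingers measure 114 mm over their backs; the gripper's body (76 mm by 85 mm) begins 54 mm behind the grasp point. The pads swing forward as they close: fully open they stand 13 mm farther back than shut.
Start: joints at [1.442, 0.255, 0.108, 0, -1.424, -0.285], TCP at [0.221, 0.504, 0.231] pointing down, gripper open.
Joint ranges: [-2.95, 2.95], [-1.21, 1.97], [-1.09, 1.5], [-2.87, 1.71], [-2.94, -0.07], [-3.05, 3.05]. Speed limits (rad/s): [2.57, 2.57, 3.14, 3.14, 3.14, 3.14].

## Interface

Orientations are given as a unit quaternion [w, x, y, z].
In Python, from rig import sense, read_camera, camera_model, hand_in, cut_out, tip_of, grip_depth gives the robot as it stands.
- The arm moves only by the tool step_arm, never from a script. Its argument "plan" is a list of rows, each a list of 6 numbers: the shift along the tool's x, y, z in mm, then the turn, a rotation vector about the tool's x, y, z in degrees. In form: [[dx, dy, dz, ax, ay, az], ...]. A call has exactly 10 rows; each row shifts and turns the commanded pose from where the row before left it, along the tool's axes as they then stand; what a row does not reach is not made up. A row lasts 1/10 s, in which the tool goes at most 50 mm and 8.59 degrees, less where a joint would pass 70% of its speed; a pose out of reach is approached as far as the arm can. A call is refused whole if a number of a shift passes 50 or a number of a turn 8.59, either way. A call with a gripper value outside its range is refused whole. "claw" is the closure, from 0 (fully open) to 1 (shut), set as the call begins (left out, the last holds). The fingers move at their own pace and stop on an object; "squeeze" is the grip in N (left out, the last holds). Time passes only in rows, so rows that do not move let the fingers close, or fill a call up. It gives the time, the measured TCP pose, the force and the opening at its end, in the units of the state.
- sense(): the state, without advancing time (a new reading comes with each control period).
- read_camera(name): name is "side" or "top" or "wrist"; returns the picture (384x512x3 uint8, red, green, blue); there is no depth.
- camera_model(name): a dict with "K" (3x3 intrinsics, pixels), "R" (3x3) and "t" (3): a world point X has camera coordinates R X + t. Camera axes: x right, y down, z forward; pixel columns grow to the right and rows downward; lengths in m; the calibration is good to about 2 mm. A picture is of the moment at which its call begins: read the wrist's pose just before it. camera_model takes no time and is no camera call; for the wrist camera it gives the pose at the moment of the call.
- hand_in(): hands the job in, once; it reports no verdict.
Trained networks look in the newest picture that a camera, given by its name, has taken for a name from the list of things; names that differ only in an ending like _2 or _b are one class to them, and where a whole thing is asked for, a point or a joint stands for the part that bears it (a point fixed in the world has none). Each returns a list of dicts, best first, with "conf" (0 to 1); they miss things now and then, are a little off and sometimes report something else, mostly with a low value. They report only what shows in the picture. A call takes as long as a camera call. They do not tell look-alikes from the thing itself.
- cut_out(name, camera): "pixels" (384x512 bool, what is visible of it) and "rect" ([left, top, width, height] in pixels, round what is visible of it).
- tip_of(name, camera): "xy" ([column, row] in pixels: a listed point, or the origin of a listed thing).
The state is a dict: "time": time; "joint_positions": joint angles; "joint_vel": joint speeds; "tau": joint torques, N m; "eef_pos": TCP position; "ee_rot": TCP orientation; "force": force on the tool from outside, world axes, zero at the start; "ft_torque": the same for the moment, N m; "grip_width": finger opening in m.
Only numpy, scipy, OpenCV 4.12 (cv2) and the standard library are available. Lean on these libraries where they do the work, as an engineer would, in place of code of your own. Each camera call takes 0.05 s, during which the arm holds its last target. There are 200 camera calls.

## Working session

There is one attempt and no reset: what is moved stays moved. The work goes in short steps, Python scripts to look and compute and a tool call to move; the robot and the scene stay as the last step left them, time stands still between calls to the robot, and variables do not carry over. Pictures are saved under pics/ and viewed, about 8 in all and at most 12, crops included, and the job is handed in when it is done.

Besides the shell and the picture viewer there is one more tool, called as name(argument=value, ...) on one line, values as JSON. step_arm: Moves the arm, as the interface text tells. Its arguments: {"type":"object","properties":{"plan":{"type":"array","items":{"type":"array","items":{"type":"number"}}},"claw":{"type":"number"},"squeeze":{"type":"number"}},"required":["plan"]}

```bash
ls; mkdir -p pics; cat > h.py <<'E'
import numpy as np, cv2
from rig import *
from scipy.spatial.transform import Rotation as Ro
def rot(q): return Ro.from_quat([q[1],q[2],q[3],q[0]])
def ray(cm,uv):
    K,R,t=map(np.array,(cm["K"],cm["R"],cm["t"]))
    d=R.T@np.linalg.inv(K)@np.array([uv[0],uv[1],1.]); return -R.T@t,d/np.linalg.norm(d)
def onz(cm,uv,z):
    c,d=ray(cm,uv); return c+d*(z-c[2])/d[2]
def tri(obs):
    A=np.zeros((3,3));b=np.zeros(3);rs=[ray(*o) for o in obs]
    for c,d in rs:
        P=np.eye(3)-np.outer(d,d);A+=P;b+=P@c
    X=np.linalg.solve(A,b); return X,max(np.linalg.norm((np.eye(3)-np.outer(d,d))@(X-c)) for c,d in rs)
def proj(cm,X):
    p=np.array(cm["K"])@(np.array(cm["R"])@np.array(X)+np.array(cm["t"])); return p[:2]/p[2]
E
python3 - <<'E'
from h import *
s=sense();print(s)
ims=[]
obs={}
for c in ("side","top","wrist"):
    cm=camera_model(c);im=read_camera(c);cv2.imwrite(f"pics/a_{c}.png",im[:,:,::-1])
    K,R,t=map(np.array,(cm["K"],cm["R"],cm["t"]));print(c,"pos",-R.T@t)
    for n in ("key_green_top","key_grey_top","key_orange_top","holder_seat","holder","jar","lid_top","lid","lid_mark","jar_mouth"):
        for k,r in enumerate(tip_of(n,c)[:3]):
            if r["conf"]>.2:
                print(c,n,np.round(r["xy"],1),round(r["conf"],2)); obs.setdefault(n,[]).append((c,k,cm,r["xy"]))
for n,o in obs.items():
    import itertools
    for a,b in itertools.combinations(o,2):
        if a[0]!=b[0]:
            X,e=tri([a[2:],b[2:]]);print(n,a[:2],b[:2],X.round(4),round(e,4))
E
```

```text
pics
{'time': 0.0, 'joint_positions': array([ 1.44158160e+00,  2.55778994e-01,  1.06971542e-01, -4.71442908e-04,
       -1.42388044e+00, -2.84587355e-01]), 'joint_vel': array([-1.47181325e-04,  2.13041762e-04,  1.97242765e-05, -7.88202163e-04,
       -5.61952050e-04,  3.48529091e-04]), 'tau': array([-3.40732795e-04, -3.86633492e+01,  2.37938118e+01,  5.36498845e+00,
       -6.21002982e-03, -1.19760053e-06]), 'eef_pos': array([0.2209052 , 0.50314118, 0.23036635]), 'ee_rot': array([-7.92008809e-04, -5.46736882e-01,  8.37303907e-01, -5.67084216e-04]), 'force': array([-0.70340181,  0.27228267, -0.48045952]), 'ft_torque': array([-0.04703089,  0.0505039 ,  0.02358192]), 'grip_width': 0.08525529819141309}
side pos [ 0.57625836 -0.74690485  0.63127429]
side key_green_top [201.5 160.8] 0.34
side key_grey_top [206.4 170.2] 0.39
side key_grey_top [231.5 173.6] 0.28
side key_orange_top [207.9 176. ] 0.47
side key_orange_top [207.6 305.7] 0.26
side holder_seat [229.2 229. ] 0.57
side holder [226.7 230.5] 0.64
side jar [204.3 308.9] 0.98
side lid_top [200.4 272.6] 0.63
side lid_top [195.4 271.5] 0
[... 1082 characters left out ...]
171 ] 0.0179
holder ('side', 0) ('top', 1) [ 0.5436 -0.0033  0.0048] 0.0025
jar ('side', 0) ('top', 0) [ 0.5011 -0.2429  0.0085] 0.0007
jar ('side', 0) ('top', 1) [ 0.5998 -0.0365 -0.1629] 0.1328
lid_top ('side', 0) ('top', 0) [ 0.5023 -0.232   0.0988] 0.0009
lid_top ('side', 0) ('top', 1) [ 0.4824 -0.1407  0.0032] 0.0056
lid_top ('side', 1) ('top', 0) [ 0.4977 -0.2317  0.103 ] 0.0053
lid_top ('side', 1) ('top', 1) [ 0.4771 -0.1407  0.0083] 0.0004
lid ('side', 0) ('top', 0) [ 0.496  -0.2389  0.1098] 0.006
lid ('side', 1) ('top', 0) [ 0.5026 -0.2431  0.0898] 0.0005
lid_mark ('side', 0) ('top', 0) [ 0.5201 -0.2334  0.1   ] 0.0105
lid_mark ('side', 0) ('top', 1) [ 0.4974 -0.1374 -0.0021] 0.0003
```

```bash
python3 - <<'E'
import cv2,numpy as np
a=cv2.imread("pics/a_top.png");cv2.imwrite("pics/top1.png",cv2.resize(a[120:330,110:420],None,fx=2.5,fy=2.5,interpolation=cv2.INTER_CUBIC))
b=cv2.imread("pics/a_side.png");cv2.imwrite("pics/side1.png",cv2.resize(b,None,fx=1.5,fy=1.5,interpolation=cv2.INTER_CUBIC))
E
```

```text
(no output)
```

View pics/top1.png

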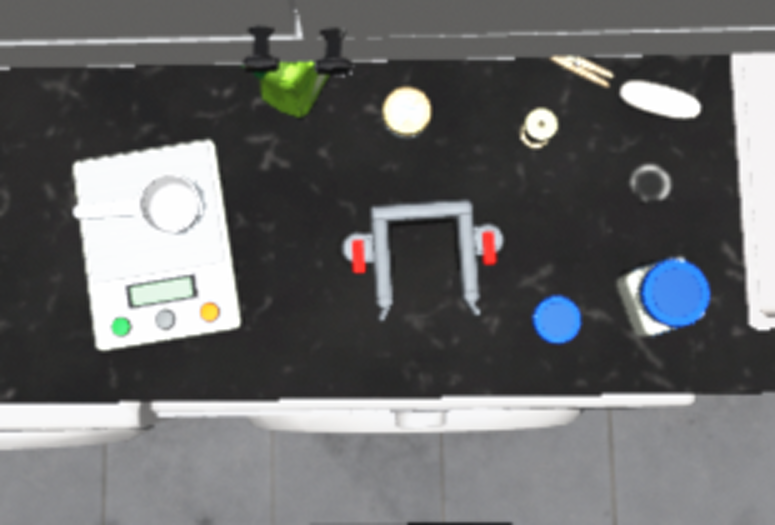

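View pics/side1.png

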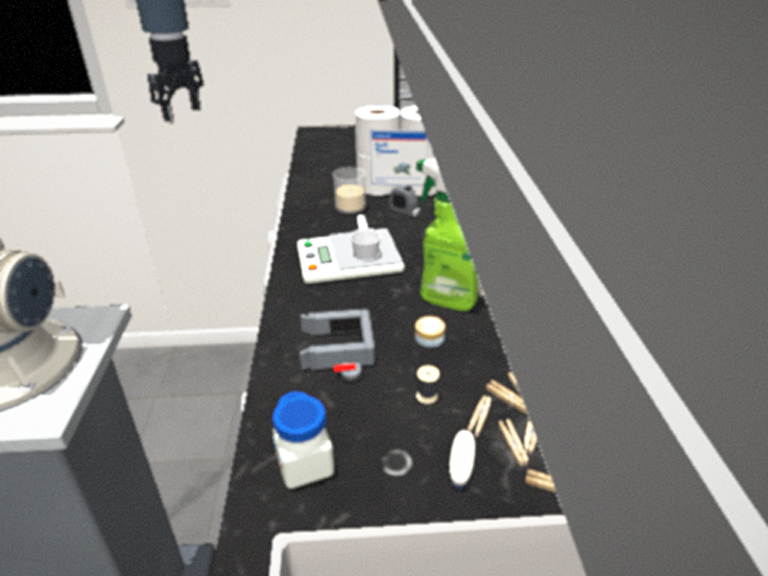

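Top view: scale at left with green at (158,251), grey (176,248) and orange (194,245). The holder is in the middle, opening toward the robot. The jar with the large lid is at (380,237), and the smaller loose lid at (333,248) is a decoy. The side view agrees. Next I refine with colour and edges.

```bash
python3 - <<'E'
from h import *
A={c:cv2.imread(f"pics/a_{c}.png") for c in("top","side")}
CM={c:camera_model(c) for c in A}
H={c:cv2.cvtColor(A[c],cv2.COLOR_BGR2HSV) for c in A}
def comp(c,lo,hi,box):
    m=cv2.inRange(H[c],lo,hi);z=np.zeros_like(m);x0,y0,x1,y1=box;z[y0:y1,x0:x1]=m[y0:y1,x0:x1]
    n,l,s,ce=cv2.connectedComponentsWithStats(z);i=1+np.argmax(s[1:,4]);return ce[i],s[i],l==i
P={}
for n,lo,hi,bt,bs in (("green",(45,100,60),(80,255,255),(148,240,170,262),(195,155,220,185)),("orange",(8,120,120),(25,255,255),(183,235,205,255),(195,165,220,190))):
    o=[(CM[c],comp(c,lo,hi,b)[0]) for c,b in(("top",bt),("side",bs))]
    X,e=tri(o);P[n]=X;print(n,[np.round(q[1],1) for q in o],X.round(4),round(e,4),"top@.0285",onz(*o[0],.0285).round(4),"side@",onz(*o[1],.0285).round(4))
# lid ellipse in top
c,s,m=comp("top",(100,100,60),(130,255,255),(360,215,400,260));print("lid top blob",c,s,onz(CM["top"],c,.098).round(4),onz(CM["top"],c,.09).round(4))
c2,s2,m2=comp("side",(100,100,60),(130,255,255),(170,250,230,300));print("lid side blob",c2,s2,tri([(CM["top"],c),(CM["side"],c2)]))
# white jar body in top & cutouts
for n,cam in (("jar","top"),("holder","top"),("jar","side"),("holder","side")):
    for r in cut_out(n,cam)[:3]:
        print(n,cam,round(r["conf"],2),r["rect"]); 
        if r["conf"]>.4:
            px=r["pixels"].astype(np.uint8);cs,_=cv2.findContours(px,0,2);k=max(cs,key=cv2.contourArea)
            ap=cv2.approxPolyDP(cv2.convexHull(k),2.0,True)[:,0]
            print(ap.tolist())
cv2.imwrite("pics/jarholder.png",np.hstack([cv2.resize(A["top"][190:265,250:325],None,fx=5,fy=5,interpolation=2),cv2.resize(A["top"][205:280,345:420],None,fx=5,fy=5,interpolation=2)]))
E
```

```text
green [array([157.9, 250.1]), array([204.8, 162.2])] [0.4787 0.3141 0.0227] 0.0007 top@.0285 [0.4791 0.313  0.0285] side@ [0.479  0.3038 0.0285]
orange [array([193.1, 243.9]), array([208. , 177.5])] [0.4928 0.2234 0.0222] 0.001 top@.0285 [0.4934 0.2227 0.0285] side@ [0.4927 0.2132 0.0285]
lid top blob [379.91974318 236.71268058] [366 223  29  29 623] [ 0.4993 -0.2364  0.098 ] [ 0.4998 -0.2385  0.09  ]
lid side blob [198.8449848  277.17223911] [181 260  37  35 987] (array([ 0.49896044, -0.23779935,  0.09301308]), np.float64(0.000661357544884346))
jar top 0.55 [355.8, 226.3, 21.8, 28.9]
[[359, 230], [367, 228], [375, 252], [362, 251], [356, 235]]
holder top 0.77 [247.0, 200.0, 66.4, 46.1]
[[312, 215], [300, 245], [263, 244], [246, 223], [246, 216], [263, 202], [297, 200]]
jar side 0.98 [184.5, 285.3, 36.7, 39.5]
[[216, 287], [221, 297], [221, 315], [192, 324], [185, 306], [183, 289]]
holder side 0.94 [197.2, 203.8, 52.1, 53.2]
[[244, 208], [249, 239], [238, 254], [229, 255], [201, 244], [201, 211]]
holder side 0.28 [279.0, 103.7, 42.0, 106.6]
```

View pics/jarholder.png

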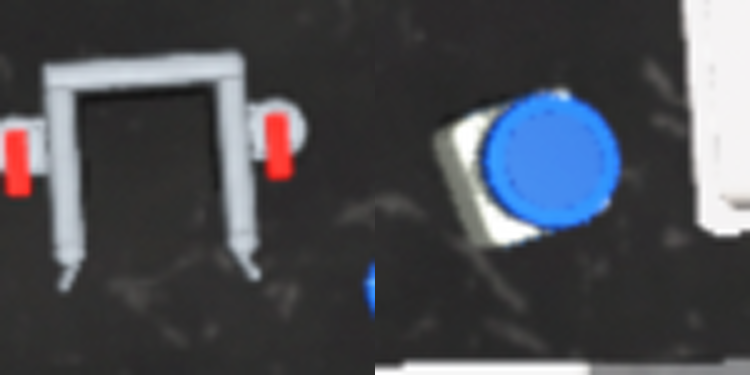

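The two panels show the holder yawed about 4° and the jar about 15°. Key positions agree between cameras: 91 mm spacing against 92 expected. Moving above the green key with the claw shut.

step_arm(plan=[[7,-31.3,17,0,0,0],[7,-31.3,17,0,0,0],[7,-31.3,17,0,0,0],[7,-31.3,17,0,0,0],[7,-31.3,17,0,0,0],[7,-31.3,17,0,0,0],[7,-31.3,17,0,0,0],[7,-31.3,17,0,0,0],[7,-31.3,17,0,0,0],[7,-31.3,17,0,0,0]], claw=1, squeeze=60)

```text
time: 2.85
eef_pos: [0.4806, 0.3128, 0.0607]
ee_rot: [0.0, -0.547, 0.837, -0.0]
force: [0.8, 1.3, 0.3]
grip_width: 0.0003
```

```bash
cat >> h.py <<'E'
def delta(target,yaw=None):
    """tool-frame shift (mm) to target, from measured pose; turn about tool z (deg) so that tool x has world yaw (mod 180)"""
    s=sense();R=rot(s["ee_rot"]).as_matrix();d=R.T@(np.array(target)-s["eef_pos"])*1000
    cur=np.degrees(np.arctan2(R[1,0],R[0,0]))
    out=dict(pos=s["eef_pos"].round(4),shift=d.round(1),yaw=round(cur,1),tilt=R[:,2].round(4),j=s["joint_positions"].round(2),f=s["force"].round(1),w=round(s["grip_width"],4),t=round(s["time"],2))
    if yaw is not None:
        w=(yaw-cur+90)%180-90; out["turn_toolz"]=round(-w,1)
    return out
E
python3 - <<'E'
from h import *
print(delta((.479,.313,.06)))
cm=camera_model("wrist");im=read_camera("wrist");cv2.imwrite("pics/w1.png",im[:,:,::-1])
H=cv2.cvtColor(im,cv2.COLOR_RGB2HSV)
for n,lo,hi in(("g",(45,100,60),(80,255,255)),("o",(8,120,120),(25,255,255))):
    q,l,s,ce=cv2.connectedComponentsWithStats(cv2.inRange(H,lo,hi))
    for i in range(1,q):
        if s[i,4]>60: print(n,s[i],ce[i].round(1),onz(cm,ce[i],.0285).round(4))
print("tcp proj",proj(cm,sense()["eef_pos"]))
E
```

```text
{'pos': array([0.4806, 0.3128, 0.0607]), 'shift': array([0.5, 1.6, 0.7]), 'yaw': np.float64(-113.7), 'tilt': array([ 3.e-04,  2.e-04, -1.e+00]), 'j': array([ 0.85,  0.41, -0.12,  0.  , -1.04,  0.31]), 'f': array([0.8, 1.3, 0.3]), 'w': 0.0003, 't': 2.85}
g [238 212  34  24 551] [254.4 223. ] [0.4821 0.3145 0.0285]
o [ 390  121   37   37 1057] [408.  138.9] [0.4922 0.2255 0.0285]
tcp proj [264.84358124 241.3650268 ]
```

View pics/w1.png

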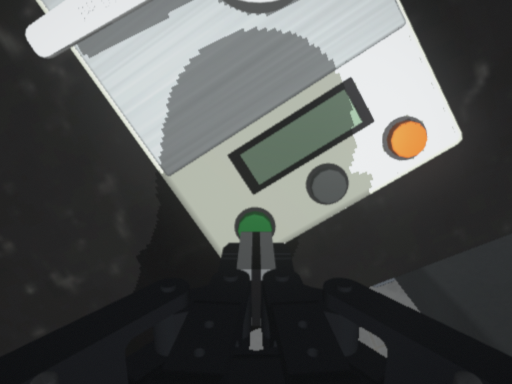

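The wrist picture shows the fingers standing right over the green key (254,223), grey at (328,184), orange at (408,139), matching within 3 mm. Pressing green.

step_arm(plan=[[0,1,12,0,0,0],[0,0,12,0,0,0],[0,0,9,0,0,0],[0,0,4,0,0,0],[0,0,0,0,0,0],[0,0,0,0,0,0],[0,0,0,0,0,0],[0,0,0,0,0,0],[0,0,0,0,0,0],[0,0,0,0,0,0]])

```text
time: 3.9
eef_pos: [0.478, 0.3144, 0.0246]
ee_rot: [-0.0, -0.547, 0.837, 0.0]
force: [-3.8, -0.1, 5.4]
grip_width: 0.0
```

step_arm(plan=[[0,0,-12,0,0,0],[0,0,-12,0,0,0],[0,0,-2,0,0,0],[15.5,-10,0,0,0,0],[15.5,-10,0,0,0,0],[15.5,-10,0,0,0,0],[15.5,-10,0,0,0,0],[15.5,-10,0,0,0,0],[0,0,0,0,0,0],[0,0,0,0,0,0]])

```text
time: 4.9
eef_pos: [0.4935, 0.2222, 0.0503]
ee_rot: [0.0, -0.546, 0.838, 0.0]
force: [0.7, 0.3, 0.9]
grip_width: 0.0002
```

step_arm(plan=[[0,0,12,0,0,0],[0,0,10,0,0,0],[0,0,5,0,0,0],[0,0,0,0,0,0],[0,0,0,0,0,0],[0,0,0,0,0,0],[0,0,0,0,0,0],[0,0,0,0,0,0],[0,0,0,0,0,0],[0,0,0,0,0,0]])

```text
time: 5.9
eef_pos: [0.4931, 0.2234, 0.0244]
ee_rot: [0.0, -0.547, 0.837, -0.0]
force: [-6.1, -0.6, 15.4]
grip_width: 0.0001
```

step_arm(plan=[[0,0,-39,0,0,0],[0,0,-39,0,0,-5],[0,0,-39,0,0,-5],[0,0,-39,0,0,-7],[0,0,-39,0,0,-7],[43,4,0,0,0,0],[43,4,0,0,0,0],[43,4,0,0,0,0],[43,4,0,0,0,0],[43,4,0,0,0,0]], claw=0)

```text
time: 6.9
eef_pos: [0.4737, 0.0068, 0.2174]
ee_rot: [0.0, 0.709, -0.705, -0.0]
force: [1.1, 0.3, 1.0]
grip_width: 0.0855
```

```bash
python3 - <<'E'
from h import *
print(delta((.47,0,.22)))
cm=camera_model("wrist");im=read_camera("wrist")
import pickle;pickle.dump((cm,im),open("w2.pkl","wb"))
for n in("holder_seat","holder"):
    for r in tip_of(n,"wrist")[:2]: print(n,np.round(r["xy"],1),round(r["conf"],2),onz(cm,r["xy"],0).round(4))
cv2.imwrite("pics/w2.png",cv2.resize(im[:,:,::-1],None,fx=1.5,fy=1.5,interpolation=2))
E
```

```text
{'pos': array([0.4737, 0.0068, 0.2174]), 'shift': array([ 6.7,  3.8, -2.6]), 'yaw': np.float64(-89.6), 'tilt': array([-1.2e-03, -2.0e-04, -1.0e+00]), 'j': array([ 0.35,  0.11, -0.11, -0.  , -1.36,  1.23]), 'f': array([1.1, 0.3, 1. ]), 'w': 0.0855, 't': 6.9}
holder_seat [ 29.3 145.6] 0.22 [0.4893 0.2438 0.    ]
```

View pics/w2.png

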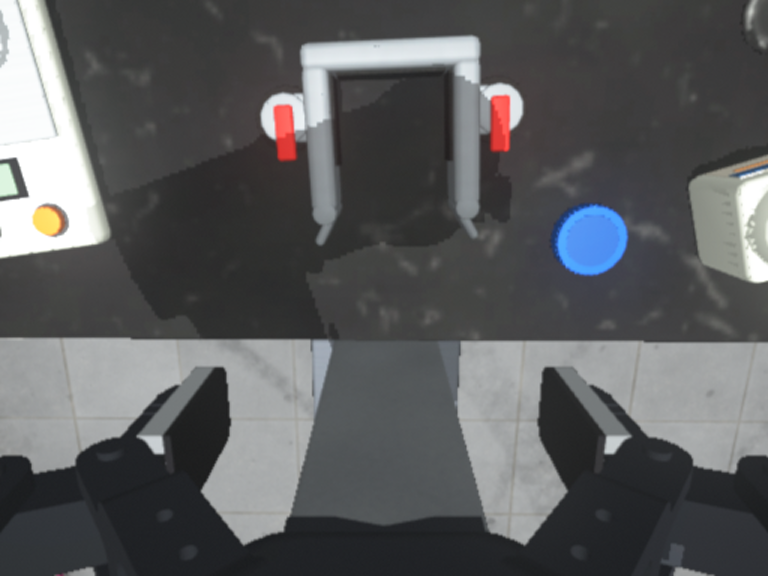

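Wrist view: the holder is centred at 1.5x pixel (390,130), with jaw tops at (320,140) and (467,135) and the back wall at row 55. The decoy lid is at (590,240) and the jar body is at the right edge. I fit the U-shaped top outline at z=41 mm.

```bash
cat > fit.py <<'E'
from h import *
import pickle
from scipy.optimize import minimize
def poly(p,bt,xf=-.046):
    x,y,a=p;c,s=np.cos(a),np.sin(a)
    P=np.array([[xf,.052],[.0335+bt,.052],[.0335+bt,-.052],[xf,-.052],[xf,-.034],[.0335,-.034],[.0335,.034],[xf,.034]])
    return np.c_[P@[c,-s]+x,P@[s,c]+y]
def fit(cm,im,box,z=.041,thr=85,dbg=None):
    x0,y0,x1,y1=box;g=im.astype(float).mean(2);sat=im.max(2).astype(int)-im.min(2)
    m=np.zeros(g.shape);m[y0:y1,x0:x1]=((g>thr)&(sat<60))[y0:y1,x0:x1]
    S=8
    def cost(v):
        q=np.array([proj(cm,[a,b,z]) for a,b in poly(v[:3],v[3])])
        pm=np.zeros((g.shape[0]*4,g.shape[1]*4),np.uint8)
        cv2.fillPoly(pm,[np.round((q*4+1.5)*16).astype(np.int32)],1,shift=4)
        pm=pm.reshape(g.shape[0],4,g.shape[1],4).mean((1,3))
        return np.abs(pm-m)[y0:y1,x0:x1].sum()
    best=None
    for a in (-.05,0.04,.1):
        r=minimize(cost,[.548,.001,a,.016],method="Nelder-Mead",options=dict(initial_simplex=np.array([.548,.001,a,.016])+np.vstack([np.zeros(4),np.diag([.01,.01,.05,.004])]),xatol=1e-5,fatol=.01))
        if best is None or r.fun<best.fun:best=r
    return best.x,best.fun,m.sum()
E
python3 - <<'E'
from fit import *
cm,im=pickle.load(open("w2.pkl","rb"))
x,f,n=fit(cm,im,(195,20,327,148));print("wrist",x.round(4),f,n)
for z in(.036,.046):
    x2,f,n=fit(cm,im,(195,20,327,148),z=z);print("wrist z",z,x2.round(4),f,n)
t=cv2.imread("pics/a_top.png")[:,:,::-1];cmt=camera_model("top")
xt,f,n=fit(cmt,t,(255,195,305,246));print("top",xt.round(4),f,n)
v=im[:,:,::-1].copy();v=cv2.resize(v,None,fx=2,fy=2)
q=np.array([proj(cm,[a,b,.041]) for a,b in poly(x[:3],x[3])]);cv2.polylines(v,[np.round(q*2).astype(int)],True,(0,255,0))
cv2.imwrite("pics/fit.png",v[0:330,360:680])
E
```

```text
wrist [0.5484 0.0033 0.0476 0.0162] 1219.25 6473.0
wrist z 0.036 [0.549  0.0031 0.0475 0.0165] 1323.375 6473.0
wrist z 0.046 [0.5479 0.0026 0.0487 0.0158] 1159.5 6473.0
top [0.5493 0.0015 0.0512 0.0169] 225.5625 813.0
```

View pics/fit.png

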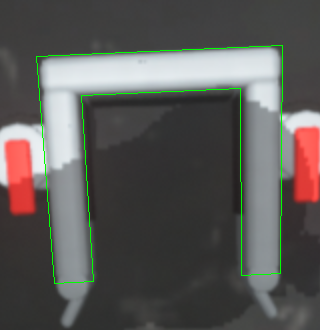

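Outline fits within about 2 mm: holder origin (0.549, 0.0025), yaw 2.8°. Now above the jar.

step_arm(plan=[[30,3,-3,0,0,0],[30,3,-3,0,0,0],[30,3,-3,0,0,0],[30,3,-3,0,0,0],[30,3,-3,0,0,0],[30,3,-3,0,0,0],[30,3,-3,0,0,0],[30,3,-3,0,0,0],[0,0,0,0,0,0],[0,0,0,0,0,0]])

```text
time: 8.05
eef_pos: [0.452, -0.2317, 0.2413]
ee_rot: [0.0, 0.709, -0.705, -0.001]
force: [0.0, 1.1, 0.6]
grip_width: 0.0854
```

```bash
python3 - <<'E'
from h import *
print(delta((.499,-.2375,.15)))
cm=camera_model("wrist");im=read_camera("wrist")
import pickle;pickle.dump((cm,im),open("w3.pkl","wb"))
H=cv2.cvtColor(im,cv2.COLOR_RGB2HSV)
q,l,s,ce=cv2.connectedComponentsWithStats(cv2.inRange(H,(100,100,60),(130,255,255)))
for i in range(1,q):
    if s[i,4]>500:
        cs,_=cv2.findContours((l==i).astype(np.uint8),0,1);e=cv2.fitEllipse(cv2.convexHull(cs[0]));print(s[i],e,onz(cm,ce[i],.098).round(4))
for n in("lid_top","lid_mark","lid"):
    for r in tip_of(n,"wrist")[:2]: print(n,np.round(r["xy"],1),round(r["conf"],2),onz(cm,r["xy"],.098).round(4))
cv2.imwrite("pics/w3.png",cv2.resize(im[:,:,::-1],None,fx=1.5,fy=1.5,interpolation=2))
E
```

```text
{'pos': array([ 0.452 , -0.2317,  0.2413]), 'shift': array([  6.2, -47.1,  91.3]), 'yaw': np.float64(-89.7), 'tilt': array([-1.2e-03,  8.0e-04, -1.0e+00]), 'j': array([-0.17,  0.17,  0.02, -0.  , -1.43,  1.74]), 'f': array([0. , 1.1, 0.6]), 'w': 0.0854, 't': 8.05}
[ 222   79   80   82 4902] ((261.6085205078125, 120.26962280273438), (79.07476043701172, 80.45991516113281), 3.8469982147216797) [ 0.4997 -0.2346  0.098 ]
[ 142  111   48   47 1772] ((165.23419189453125, 133.91580200195312), (46.37473678588867, 48.27433776855469), 124.21884155273438) [ 0.4885 -0.1558  0.098 ]
lid_top [259. 122.] 0.9 [ 0.4985 -0.2326  0.098 ]
lid_top [163.8 137.1] 0.7 [ 0.4859 -0.1545  0.098 ]
lid_mark [170.3 111.9] 0.96 [ 0.5062 -0.1611  0.098 ]
lid_mark [250.9  83.8] 0.86 [ 0.5281 -0.2261  0.098 ]
lid [260.4 122. ] 0.85 [ 0.4985 -0.2338  0.098 ]
lid [165.3 135.2] 0.75 [ 0.4875 -0.1558  0.098 ]
```

View pics/w3.png

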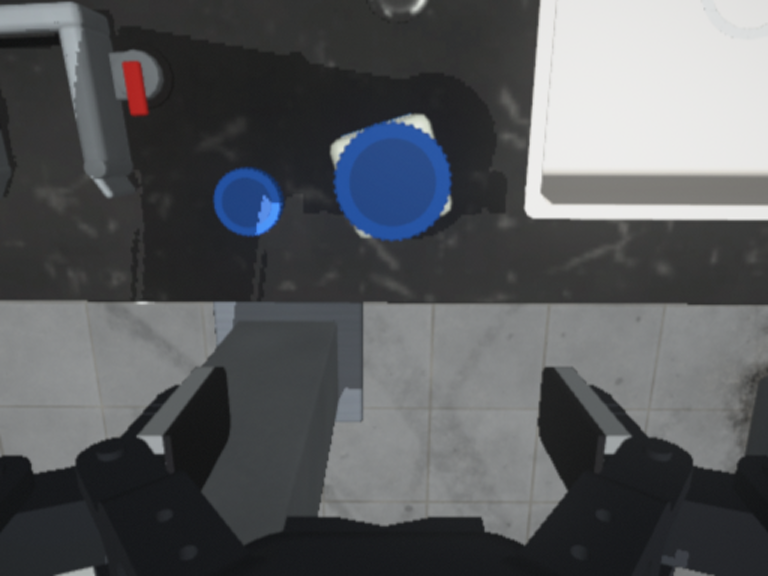

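The wrist view shows the jar's large lid at 1.5x pixel (392,181), the decoy at (247,202), and the jar body yawed about 17.5°. The lid position agrees across cameras: (0.4995, -0.2355). Descending to grasp it.

step_arm(plan=[[2,-16,15,0,0,0],[2,-16,20,0,0,0],[0,-15.5,20,0,0,0],[0,0,20,0,0,0],[0,0,20,0,0,0],[0,0,20,0,0,0],[0,0,20,0,0,0],[0,0,20,0,0,0],[0,0,20,0,0,0],[0,0,0,0,0,0]])

```text
time: 9.25
eef_pos: [0.4973, -0.2346, 0.0646]
ee_rot: [0.001, 0.709, -0.705, -0.003]
force: [0.0, -0.5, 0.7]
grip_width: 0.0857
```

```bash
python3 - <<'E'
from h import *
import pickle
print(delta((.4995,-.2355,.066)))
cm,im=pickle.load(open("w3.pkl","rb"))
m=np.zeros(im.shape[:2],np.uint8);b=(210,70,310,165)
sub=im[b[1]:b[3],b[0]:b[2]].astype(int);H=cv2.cvtColor(im,cv2.COLOR_RGB2HSV)[b[1]:b[3],b[0]:b[2]]
w=((sub.min(2)>105)).astype(np.uint8)
m[b[1]:b[3],b[0]:b[2]]=w
pts=np.argwhere(m)[:,::-1];print(len(pts))
# far edge: topmost white pixel per column; left edge: leftmost per row
def line(P):
    vx,vy,_,_=cv2.fitLine(np.float32(P),cv2.DIST_HUBER,0,.01,.01).ravel();return np.degrees(np.arctan2(vy,vx))
top=[(c,pts[pts[:,0]==c][:,1].min()) for c in range(230,280) if (pts[:,0]==c).any()]
print("far edge",line(top), top[::6])
E
```

```text
{'pos': array([ 0.4973, -0.2346,  0.0646]), 'shift': array([ 0.9, -2.2, -1.4]), 'yaw': np.float64(-89.7), 'tilt': array([-0.0053,  0.0018, -1.    ]), 'j': array([-0.16,  0.37, -0.18, -0.  , -1.03,  1.73]), 'f': array([ 0. , -0.5,  0.7]), 'w': 0.0857, 't': 9.25}
432
far edge -69.84918 [(230, np.int64(90)), (236, np.int64(88)), (242, np.int64(154)), (263, np.int64(80)), (269, np.int64(77)), (275, np.int64(76))]
```

step_arm(plan=[[1,-2,-1,0,0,0],[0,0,0,0,0,0],[0,0,0,0,0,0],[0,0,0,0,0,0],[0,0,0,0,0,0],[0,0,0,0,0,0],[0,0,0,0,0,0],[0,0,0,0,0,0],[0,0,0,0,0,0],[0,0,0,0,0,0]], claw=1, squeeze=90)

```text
time: 10.25
eef_pos: [0.5026, -0.2368, 0.0705]
ee_rot: [-0.001, 0.709, -0.705, 0.002]
force: [-0.1, 3.4, 5.8]
grip_width: 0.0597
```

```bash
python3 - <<'E'
from h import *
s=sense();print(s["eef_pos"].round(4),s["force"].round(1),s["ft_torque"].round(2),s["grip_width"],s["joint_vel"].round(3))
a=read_camera("side")[:,:,::-1];b=read_camera("wrist")[:,:,::-1]
cv2.imwrite("pics/g1.png",np.hstack([cv2.resize(a[215:335,130:280],(400,320),interpolation=2),cv2.resize(b,(400,320),interpolation=cv2.INTER_AREA)]))
print(delta((.4995,-.2355,.066)))
E
```

```text
[ 0.5026 -0.2368  0.0705] [-0.1  3.4  5.8] [ 1.24  0.23 -0.02] 0.059707736964215316 [ 0.001 -0.    -0.     0.    -0.001 -0.   ]
{'pos': array([ 0.5026, -0.2368,  0.0704]), 'shift': array([-1.3,  3.1,  4.4]), 'yaw': np.float64(-89.7), 'tilt': array([ 4.e-03, -5.e-04, -1.e+00]), 'j': array([-0.16,  0.37, -0.16, -0.  , -1.04,  1.74]), 'f': array([-1.1,  3.3,  6.8]), 'w': 0.0599, 't': 10.35}
```

View pics/g1.png

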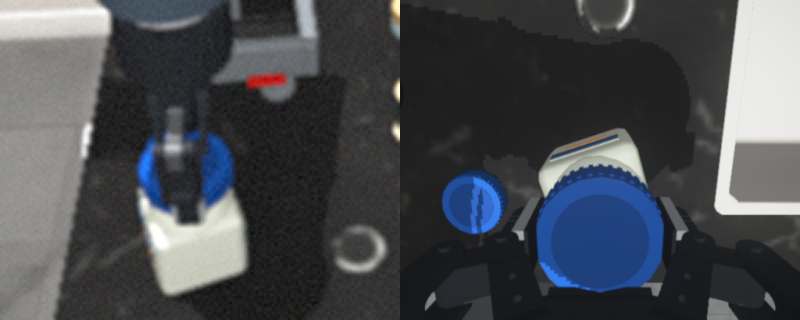

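The grasp holds the lid centrally, with fingertips at the shoulder level. Lifting and checking.

step_arm(plan=[[0,0,-3,0,0,0],[0,0,-5,0,0,0],[0,0,-8,0,0,0],[0,0,-10,0,0,0],[0,0,-10,0,0,0],[0,0,-10,0,0,0],[0,0,-8,0,0,0],[0,0,-6,0,0,0],[0,0,0,0,0,0],[0,0,0,0,0,0]])

```text
time: 11.35
eef_pos: [0.5009, -0.2368, 0.1281]
ee_rot: [-0.0, 0.709, -0.705, -0.0]
force: [-0.3, -0.1, -6.7]
grip_width: 0.0599
```

```bash
python3 - <<'E'
from h import *
print(delta((.4603,-.0018,.12),-104.5))
cmw=camera_model("wrist");im=read_camera("wrist")
H=cv2.cvtColor(im,cv2.COLOR_RGB2HSV)
q,l,s,ce=cv2.connectedComponentsWithStats(cv2.inRange(H,(100,100,40),(130,255,255)))
print(s[1:][s[1:,4]>500])
for c in("top","side"):
    i=read_camera(c);
    q,l,s,ce=cv2.connectedComponentsWithStats(cv2.inRange(cv2.cvtColor(i,cv2.COLOR_RGB2HSV),(100,100,40),(130,255,255)))
    print(c,[(s[k].tolist(),ce[k].round(1)) for k in range(1,q) if s[k,4]>40])
i=read_camera("side")[:,:,::-1];cv2.imwrite("pics/lift.png",i)
E
```

```text
{'pos': array([ 0.5009, -0.2368,  0.1281]), 'shift': array([-235.2,   39.5,    8.2]), 'yaw': np.float64(-89.7), 'tilt': array([-3.e-04,  4.e-04, -1.e+00]), 'j': array([-0.16,  0.32, -0.08, -0.  , -1.18,  1.74]), 'f': array([-0.3, -0.1, -6.7]), 'w': 0.0599, 't': 11.35, 'turn_toolz': np.float64(14.8)}
[[   94   180    67    63  3203]
 [  174   197   165   155 20438]]
top [([27, 149, 10, 37, 131], array([ 31.8, 166.8])), ([377, 240, 19, 12, 136], array([385.1, 245.5]))]
side [([248, 88, 36, 4, 137], array([265.2,  89.6])), ([201, 243, 14, 27, 272], array([207.3, 255.8])), ([176, 247, 14, 25, 188], array([181.7, 258.9]))]
```

step_arm(plan=[[-20,3,0,0,0,0],[-32,6,0,0,0,0],[-33,6,0,0,0,0],[-33,6,0,0,0,0],[-33,6,0,0,0,0],[-32,5,0,0,0,0],[-30,5,0,0,0,3],[-20,3,0,0,0,4],[0,0,0,0,0,4],[0,0,0,0,0,3.8]])

```text
time: 12.55
eef_pos: [0.4608, -0.0033, 0.1283]
ee_rot: [0.0, -0.612, 0.791, -0.0]
force: [0.1, -0.3, -5.9]
grip_width: 0.0597
```

```bash
python3 - <<'E'
from h import *
print(delta((.4603,-.0018,.074),-104.5))
cm=camera_model("wrist");im=read_camera("wrist")
print("tcp->lidtop px",proj(cm,sense()["eef_pos"]+[0,0,.0285]))
i=read_camera("top");cv2.imwrite("pics/t4.png",np.hstack([cv2.resize(i[190:290,240:340,::-1],(400,400),interpolation=2),cv2.resize(im[:,:,::-1],(400,400))]))
E
```

```text
{'pos': array([ 0.4608, -0.0033,  0.1283]), 'shift': array([-1.3,  0.9, 54.3]), 'yaw': np.float64(-104.6), 'tilt': array([ 1.e-04, -0.e+00, -1.e+00]), 'j': array([ 0.33,  0.14, -0.31,  0.  , -1.12,  0.98]), 'f': array([ 0.1, -0.3, -5.9]), 'w': 0.0597, 't': 12.55, 'turn_toolz': np.float64(-0.1)}
tcp->lidtop px [260.41527773 283.28508062]
```

View pics/t4.png

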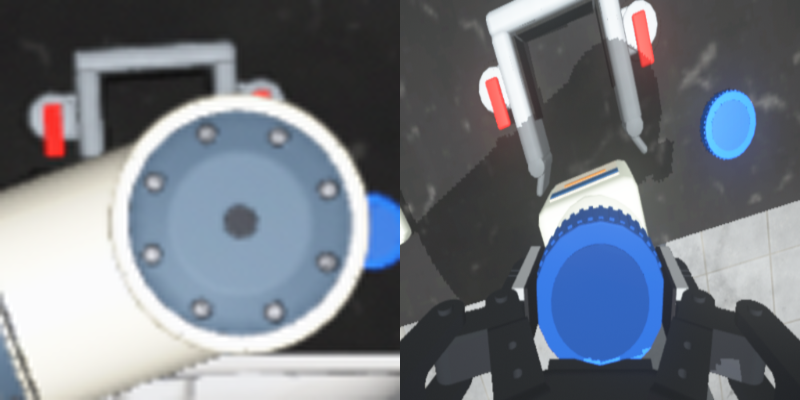

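The right panel shows the jar parallel to the holder and lined up with its mouth, and the lid sits about 2 mm tool +y of the TCP. Lowering to just above the worktop.

step_arm(plan=[[-1,0,8,0,0,0],[0,0,10,0,0,0],[0,0,10,0,0,0],[0,0,10,0,0,0],[0,0,9,0,0,0],[0,0,6,0,0,0],[0,0,3,0,0,0],[0,0,0,0,0,0],[0,0,0,0,0,0],[0,0,0,0,0,0]])

```text
time: 13.65
eef_pos: [0.4616, -0.003, 0.0727]
ee_rot: [0.0, -0.612, 0.791, -0.0]
force: [-0.1, -0.1, -7.2]
grip_width: 0.06
```

```bash
python3 - <<'E'
from h import *
print(delta((.5525,.0025,.0715),-104.5))
print(delta((.5125,.0005,.0715),-104.5)["shift"])
E
```

```text
{'pos': array([ 0.4616, -0.003 ,  0.0727]), 'shift': array([-28.1, -86.6,   1.3]), 'yaw': np.float64(-104.5), 'tilt': array([ 1.e-03,  2.e-04, -1.e+00]), 'j': array([ 0.33,  0.2 , -0.4 ,  0.  , -0.98,  0.98]), 'f': array([-0.1, -0.1, -7.2]), 'w': 0.06, 't': 13.65, 'turn_toolz': np.float64(0.0)}
[-16.1 -48.4   1.3]
```

step_arm(plan=[[-2,-6,0,0,0,0],[-2,-6,0,0,0,0],[-2,-6,0,0,0,0],[-2,-6,0,0,0,0],[-2,-6,0,0,0,0],[-2,-6,0,0,0,0],[-2,-6,0,0,0,0],[-2,-6,0,0,0,0],[0,0,0,0,0,0],[0,0,0,0,0,0]])

```text
time: 14.65
eef_pos: [0.5118, 0.0003, 0.0722]
ee_rot: [-0.0, -0.612, 0.791, -0.0]
force: [0.9, -0.2, -7.1]
grip_width: 0.06
```

```bash
python3 - <<'E'
from h import *
s=sense();print(s["ft_torque"].round(2))
print(delta((.5525,.0025,.0715),-104.5))
E
```

```text
[-0.24 -0.16 -0.04]
{'pos': array([5.118e-01, 3.000e-04, 7.220e-02]), 'shift': array([-12.3, -38.9,   0.7]), 'yaw': np.float64(-104.5), 'tilt': array([-1.e-04, -1.e-04, -1.e+00]), 'j': array([ 0.31,  0.29, -0.27,  0.  , -1.01,  1.01]), 'f': array([ 0.9, -0.2, -7.1]), 'w': 0.06, 't': 14.65, 'turn_toolz': np.float64(-0.0)}
```

No side contact. Sliding on to near home.

step_arm(plan=[[-1.5,-5,0,0,0,0],[-1.5,-5,0,0,0,0],[-1.5,-5,0,0,0,0],[-1.5,-5,0,0,0,0],[-1.5,-5,0,0,0,0],[-1.5,-4,0,0,0,0],[-1.3,-4,0,0,0,0],[-1,-3,0,0,0,0],[0,0,0,0,0,0],[0,0,0,0,0,0]])

```text
time: 15.65
eef_pos: [0.5496, 0.0022, 0.0723]
ee_rot: [0.0, -0.612, 0.791, -0.0]
force: [1.0, -1.3, -6.7]
grip_width: 0.0596
```

```bash
python3 - <<'E'
from h import *
s=sense();print(s["ft_torque"].round(2))
print(delta((.5525,.0025,.0715),-104.5))
E
```

```text
[-0.55 -0.26 -0.01]
{'pos': array([0.5496, 0.0022, 0.0723]), 'shift': array([-1. , -2.7,  0.8]), 'yaw': np.float64(-104.5), 'tilt': array([ 4.e-04, -1.e-04, -1.e+00]), 'j': array([ 0.29,  0.36, -0.17,  0.  , -1.04,  1.03]), 'f': array([ 1. , -1.3, -6.7]), 'w': 0.0596, 't': 15.65, 'turn_toolz': np.float64(-0.0)}
```

step_arm(plan=[[-0.3,-1,0,0,0,0],[-0.3,-1,0,0,0,0],[-0.3,-1,0,0,0,0],[-0.3,-1,0,0,0,0],[0,0,0,0,0,0],[0,0,0,0,0,0],[0,0,0,0,0,0],[0,0,0,0,0,0],[0,0,0,0,0,0],[0,0,0,0,0,0]])

```text
time: 16.65
eef_pos: [0.5529, 0.0023, 0.0722]
ee_rot: [-0.001, -0.612, 0.791, 0.0]
force: [-4.5, -1.4, -4.3]
grip_width: 0.0599
```

step_arm(plan=[[0,0,1,0,0,0],[0,0,1,0,0,0],[0,0,1,0,0,0],[0,0,0,0,0,0],[0,0,0,0,0,0],[0,0,0,0,0,0],[0,0,0,0,0,0],[0,0,0,0,0,0],[0,0,0,0,0,0],[0,0,0,0,0,0]])

```text
time: 17.65
eef_pos: [0.553, 0.0023, 0.0707]
ee_rot: [-0.0, -0.612, 0.791, -0.0]
force: [-9.9, -0.2, 5.7]
grip_width: 0.06
```

Home: contact with the back wall (-9.9 N) and worktop (z back to 70.7 mm, Fz up). Unscrewing, turning about the lid's axis.

step_arm(plan=[[-0.2,0,0,0,0,-5],[-0.2,0,0,0,0,-5],[-0.2,0,-0.2,0,0,-5],[-0.2,0,-0.2,0,0,-5],[-0.2,0,-0.2,0,0,-5],[-0.2,0,-0.2,0,0,-5],[-0.2,0,-0.2,0,0,-5],[-0.2,0,-0.2,0,0,-5],[-0.2,0,-0.2,0,0,-5],[-0.2,0,-0.2,0,0,-5]])

```text
time: 18.65
eef_pos: [0.5521, 0.0044, 0.0722]
ee_rot: [0.0, 0.89, -0.457, -0.001]
force: [-11.2, 0.9, 7.4]
grip_width: 0.06
```

```bash
python3 - <<'E'
from h import *
s=sense();print(s["ft_torque"].round(2),s["force"].round(1))
print(delta((.553,.0023,.0722)))
im=read_camera("wrist");cv2.imwrite("pics/w5.png",im[:,:,::-1])
E
```

```text
[ 0.06  3.97 -0.42] [-11.2   0.9   7.4]
{'pos': array([0.5521, 0.0044, 0.0722]), 'shift': array([2.2, 0.5, 0. ]), 'yaw': np.float64(-54.4), 'tilt': array([-1.3e-03,  2.0e-04, -1.0e+00]), 'j': array([ 0.29,  0.36, -0.16, -0.  , -1.05,  1.9 ]), 'f': array([-11.2,   0.9,   7.4]), 'w': 0.06, 't': 18.65}
```

View pics/w5.png

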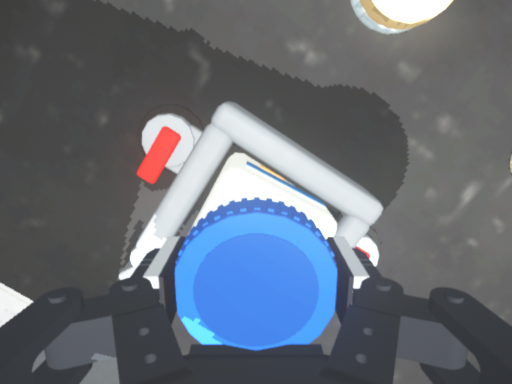

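The picture shows the jar seated against the back wall, with the gripper turned 50°. Turning the last 28°.

step_arm(plan=[[-0.2,0,-0.2,0,0,-5],[-0.2,0,-0.2,0,0,-5],[-0.2,0,-0.2,0,0,-5],[-0.2,0,-0.2,0,0,-5],[-0.2,0,-0.2,0,0,-5],[-0.1,0,0,0,0,-3],[0,0,0,0,0,0],[0,0,0,0,0,0],[0,0,0,0,0,0],[0,0,0,0,0,0]])

```text
time: 19.7
eef_pos: [0.5513, 0.0058, 0.0731]
ee_rot: [-0.0, 0.973, -0.229, -0.001]
force: [-10.8, 2.9, 7.0]
grip_width: 0.0597
```

```bash
python3 - <<'E'
from h import *
s=sense();print(s["ft_torque"].round(2),s["force"].round(1))
print(delta((.553,.0023,.1)))
E
```

```text
[ 0.88  4.08 -0.16] [-10.8   2.9   7. ]
{'pos': array([0.5513, 0.0058, 0.0731]), 'shift': array([  3. ,   2.4, -26.9]), 'yaw': np.float64(-26.5), 'tilt': array([-0.0013,  0.0011, -1.    ]), 'j': array([ 0.29,  0.36, -0.16, -0.  , -1.05,  2.39]), 'f': array([-10.8,   2.9,   7. ]), 'w': 0.0597, 't': 19.7}
```

step_arm(plan=[[-0.5,0.3,0,0,0,0],[-0.5,0.3,-0.5,0,0,0],[0,0,-0.5,0,0,0],[0,0,-0.5,0,0,0],[0,0,-0.5,0,0,0],[0,0,-0.5,0,0,0],[0,0,-0.5,0,0,0],[0,0,0,0,0,0],[0,0,0,0,0,0],[0,0,0,0,0,0]])

```text
time: 20.7
eef_pos: [0.5518, 0.0051, 0.0752]
ee_rot: [-0.0, 0.973, -0.229, 0.0]
force: [-2.7, -0.1, -0.6]
grip_width: 0.06
```

```bash
python3 - <<'E'
from h import *
s=sense();print(s["ft_torque"].round(2),s["force"].round(1))
print(delta((.5523,.003,.1)))
E
```

```text
[ 0.23  0.98 -0.03] [-2.7 -0.1 -0.6]
{'pos': array([0.5518, 0.0051, 0.0752]), 'shift': array([  1.4,   1.7, -24.8]), 'yaw': np.float64(-26.5), 'tilt': array([ 1.1e-03,  2.0e-04, -1.0e+00]), 'j': array([ 0.29,  0.36, -0.16,  0.  , -1.05,  2.39]), 'f': array([-2.7, -0.1, -0.6]), 'w': 0.06, 't': 20.7}
```

step_arm(plan=[[0,0,-0.5,0,0,0],[0,0,-0.5,0,0,0],[0,0,-0.5,0,0,0],[0,0,-0.5,0,0,0],[0,0,0,0,0,0],[0,0,0,0,0,0],[0,0,0,0,0,0],[0,0,0,0,0,0],[0,0,0,0,0,0],[0,0,0,0,0,0]])

```text
time: 21.7
eef_pos: [0.5513, 0.005, 0.0769]
ee_rot: [0.0, 0.973, -0.229, -0.0]
force: [-2.5, -0.2, -1.6]
grip_width: 0.0598
```

step_arm(plan=[[0,0,-0.5,0,0,0],[0,0,-0.5,0,0,0],[0,0,-0.5,0,0,0],[0,0,-0.5,0,0,0],[0,0,0,0,0,0],[0,0,0,0,0,0],[0,0,0,0,0,0],[0,0,0,0,0,0],[0,0,0,0,0,0],[0,0,0,0,0,0]])

```text
time: 22.7
eef_pos: [0.5513, 0.005, 0.0789]
ee_rot: [0.0, 0.973, -0.229, -0.0]
force: [-2.1, -0.9, -1.7]
grip_width: 0.0598
```

```bash
python3 - <<'E'
from h import *
s=sense();print(s["eef_pos"].round(4),s["ft_torque"].round(2),s["force"].round(1))
a=read_camera("side")[:,:,::-1];b=read_camera("wrist")[:,:,::-1]
cv2.imwrite("pics/g2.png",np.hstack([cv2.resize(a[165:285,155:305],(400,320),interpolation=2),cv2.resize(b,(400,320),interpolation=cv2.INTER_AREA)]))
E
```

```text
[0.5513 0.005  0.0789] [-0.21  0.64 -0.04] [-2.1 -0.9 -1.7]
```

View pics/g2.png

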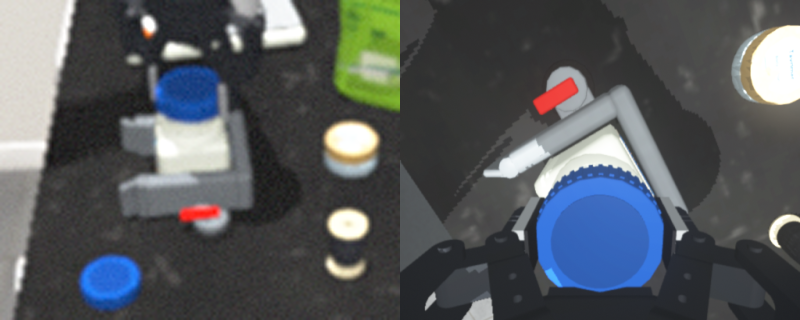

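Jar stands in the holder, the lid is free (Fz stays at -1.7 N while rising). Lifting clear.

step_arm(plan=[[0,0,-2,0,0,0],[0,0,-3,0,0,0],[0,0,-3,0,0,0],[0,0,-4,0,0,0],[0,0,-5,0,0,0],[0,0,-5,0,0,0],[0,0,-5,0,0,0],[0,0,-3,0,0,0],[0,0,0,0,0,0],[0,0,0,0,0,0]])

```text
time: 23.8
eef_pos: [0.5512, 0.005, 0.1088]
ee_rot: [-0.0, 0.973, -0.229, -0.0]
force: [0.9, 0.1, -1.8]
grip_width: 0.0601
```

```bash
python3 - <<'E'
from h import *
s=sense();print(s["eef_pos"].round(4),s["ft_torque"].round(2),s["force"].round(1),s["grip_width"],s["joint_vel"].round(3))
a=read_camera("side")[:,:,::-1];b=read_camera("wrist")[:,:,::-1]
cv2.imwrite("pics/g3.png",np.hstack([cv2.resize(a[165:285,155:305],(400,320),interpolation=2),cv2.resize(b,(400,320),interpolation=cv2.INTER_AREA)]))
E
```

```text
[0.5512 0.005  0.1088] [ 0.    0.02 -0.03] [ 0.9  0.1 -1.8] 0.06008412895697393 [-0.001  0.006 -0.006 -0.002  0.002  0.001]
```

View pics/g3.png

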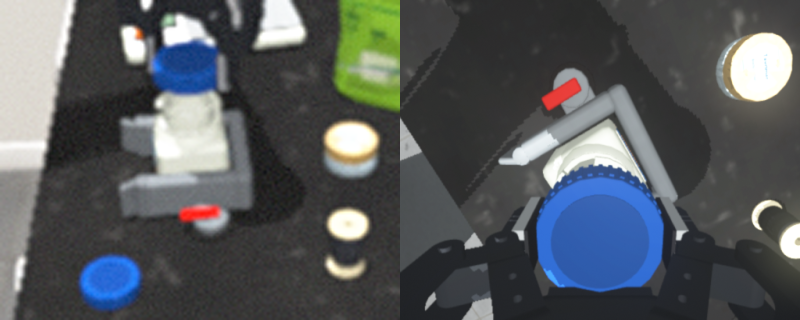

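The lid is level, well clear of the open neck (about 26 mm above the rim), the jar sits home, and there's no residual force beyond the lid's weight.

```bash
python3 -c "
from rig import *
print(hand_in())"
```

```text
the job is handed in; nothing more can be done
None
```

The job is handed in at about 24 s of the 58 s allowed. The hand-in reports no verdict, so what follows rests on my own checks.

- **Keys:** I pressed green and then orange with the closed fingers. The fingertips went to 24.6 and 24.4 mm, about 4 mm of travel, at 5 N and 15 N. I kept off the grey key and raised the fingers between presses.
- **Jar:** I carried the jar by its lid and slid it into the holder until it met the back wall, then set it on the worktop. The force was about -10 N against the wall, and the height was back at its value on the worktop.
- **Lid:** I turned it 78° anticlockwise. The wrist moment about the lid axis fell from -0.42 to -0.16 N m. The vertical force then stayed near -1.7 N during the lift, against about -7 N with the jar hanging, so the lid was free.
- **Last check:** The side and wrist pictures show the jar in the holder and the lid level and clear of the mouth. The lid's lower edge works out at about 26 mm above the rim. The cream pot and spool in view looked in place.

Some readings disagreed or were not checked:

- **Grip width:** it read 60 mm on a 64 mm lid.
- **Position estimates:** camera estimates of key, holder and lid positions differed by up to about 3 mm.
- **Scoop, brush and spray:** I did not measure these again at the end.

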